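Lock the calibration box into its transport cradle

ROBOT

A 6-joint arm with a two-finger parallel gripper is mounted at the origin on a cart in front of the work surface, level with it; the furniture and walls round the work are solid. World frame = base frame: x ahead of the robot, y to its left, z up, the work surface at z = 0. Lengths are in m, angles in rad, forces in N, time in s.
With the tool pointing down it reaches from about 0.35 to 0.775 m from the base axis. Payload 5.5 kg.
Tool frame: the origin (TCP) lies at the very end of the fingers, on their centre line; the grasp point (between the pads) lies 19 mm behind it; x points along the fingers, y is the direction in which the jaws open and shut, and the axes are right-handed (so a half turn about x gives the same grasp; the last joint's range is limited). The gripper opens to 85 mm and grips with 20 to 120 N. Pads are 22 mm wide; open, the fingers measure 114 mm over their backs; the gripper's body (76 mm by 85 mm) begins 54 mm behind the grasp point. The pads swing forward as they close: fully open they stand 13 mm farther back than shut.
Start: joints at [1.103, 0.313, 0.046, 1.304, 0, 1.431], TCP at [0.185, 0.544, 0.231] pointing down, gripper open.
Joint ranges: [-2.76, 2.76], [-0.86, 1.69], [-1.03, 1.26], [-2.2, 2.34], [-1.47, 1.5], [-3.14, 3.14]. Speed limits (rad/s): [2.57, 2.57, 3.14, 3.14, 3.14, 3.14].

INTERFACE

Orientations are given as a unit quaternion [w, x, y, z].
In Python, from workcell import readout, cams, env, finder gives the robot as it stands.
- The arm moves only by the tool drive_tool, never from a script. Its argument "moves" is a list that holds one entry, the list of rows, each a list of 7 numbers: the shift along the tool's x, y, z in m, then the turn, a rotation vector about the tool's x, y, z in rad, then the closure in counts, from 0 (fully open) to 255 (shut). A call has exactly 5 rows; each row is the pose to reach, as a shift and turn from the pose measured when the call began, along the tool's axes at that moment; what a row does not reach only later rows make up. A row lasts 1/8 s, in which the tool goes at most 62.5 mm and 10.7 degrees, less where a joint would pass 70% of its speed; a pose out of reach is approached as far as the arm can. A call with a gripper value outside its range is refused whole. The fingers move at their own pace and stop on an object; "squeeze" is the grip in N (left out, the last holds). Time passes only in rows, so rows that repeat a pose let the fingers close, or fill a call up. It gives the time, the measured TCP pose, the force and the opening at its end, in the units of the state.
- readout.get_state(): the state, without advancing time (a new reading comes with each control period).
- cams.read_camera(name): name is "scene" or "top"; returns the picture (384x512x3 uint8, blue, green, red); there is no depth.
- cams.camera_params(name): a dict with "mtx" (3x3 intrinsics, pixels), "dist" ([k1, k2, p1, p2, k3] as OpenCV has them; the pictures are not rectified), "R" (3x3) and "t" (3): a world point X has camera coordinates R X + t. Camera axes: x right, y down, z forward; pixel columns grow to the right and rows downward; lengths in m; the calibration is good to about 2 mm. A picture is of the moment at which its call begins. camera_params takes no time and is no camera call.
- env.hand_in(): hands the job in, once; it reports no verdict.
Trained networks look in the newest picture that a camera, given by its name, has taken for a name from the list of things; names that differ only in an ending like _2 or _b are one class to them, and where a whole thing is asked for, a point or a joint stands for the part that bears it (a point fixed in the world has none). Each returns a list of dicts, best first, with "conf" (0 to 1); they miss things now and then, are a little off and sometimes report something else, mostly with a low value. They report only what shows in the picture. A call takes as long as a camera call. They do not tell look-alikes from the thing itself.
- finder.regions_of(camera, name): "pixels" (384x512 bool, what is visible of it) and "point" ([column, row] in pixels, amid what is visible of it).
The state is a dict: "clock": time; "joint_pos": joint angles; "qvel": joint speeds; "tau": joint torques, N m; "tcp_pos": TCP position; "orientation": TCP orientation; "wrist_force": force on the tool from outside, world axes, zero at the start; "ft_torque": the same for the moment, N m; "finger_gap": finger opening in m.
Only numpy, scipy, OpenCV 4.12 (cv2) and the standard library are available. Lean on these libraries where they do the work, as an engineer would, in place of code of your own. Each camera call takes 0.05 s, during which the arm holds its last target.

TASK

Lay the square blue box flat in the nest of the dark transport cradle, between its four corner posts, without dropping it in. Then swing the cradle's keeper bar by its red knob across the box until the bar clicks home in its detent, and let go.

Things in the scene. Friction and masses are not known exactly. Their poses are not given: they have to be found in the camera images.
- cal_box: Square blue flat box, 50 x 50 x 13 mm, 45 g, loose, lying flat. Origin: centre of its underside; z up, x and y parallel to its sides. Two bystanders (flat black box, round grey case; up to 16 mm high) lie in one left-right row with it (along world y), in any order, at least 45 mm away; behind it (world x) 45 mm are free before the instrument, 76 mm high there and taller farther back.
- nest (a point): Centre of the nest's floor, 8 mm above the table, in a fixed dark steel cradle plate 150 x 88 mm; z up, x from hinge to catch, y to the left of x. Four black corner posts, 10 mm high, 66 mm apart inside, with 46 mm gaps; fingers have room at the +y and -y sides. On the x line stand the bar's hinge (x = -58 mm, 24 mm wide, 41 mm above table) and the catch (x = 40 to 68 mm, 32 mm above table).
- keeper (a joint): Level hinge angle (rad) of the aluminium keeper bar about the vertical axis at x = -58, y = 0 mm of the nest. 0: shut at its stop, bar over the nest along +x; grows as it opens towards +y; starts at 1.25 to 1.5. Bar 18 mm wide, 27 to 34 mm above the table. Turns lightly and stays; a sprung ball resists from 0.14 (2 to 4 N at the knob); past about 0.06 it snaps to 0 and holds.
- keeper_knob (a point): Centre of the top of the red knob near the bar's free end: an upright round post, 16 mm across, 34 to 66 mm above the table, 115 mm from the hinge axis, moving with the bar. To be pushed sideways or pinched from above. The shut bar passes 6 mm above the box in the nest.
Mind the look-alikes: they are no part of the job. There is more than one size of the cal_box; the one meant has the size given above.

How it is judged:
By the outcome, as a careful person would: the job done as asked, in the order asked, and still so for the second after the job is handed in, with the robot touching nothing.
It also fails if it takes over 51 s, if anything falls off the work surface, if the arm or the gripper's body presses on something with over 40 N, if the wrist force passes 120 N, or if a joint passes its speed limit or range.

## Working session

There is one attempt and no reset: what is moved stays moved. The work goes in short steps, Python scripts to look and compute and a tool call to move; the robot and the scene stay as the last step left them, time stands still between calls to the robot, and variables do not carry over. Pictures are saved under pics/ and viewed, and the job is handed in when it is done.

Besides the shell and the picture viewer there is one more tool, called after "Request:" by a JSON object that holds its "op" and its "data". drive_tool: Moves the arm, as the interface text tells. Its arguments: {"type":"object","properties":{"moves":{"type":"array"},"squeeze":{"type":"number"}},"required":["moves"]}

```bash
ls; mkdir -p pics
python3 - <<'E'
from workcell import readout, cams, env, finder
import cv2
print(readout.get_state())
for n in("scene","top"):
    im=cams.read_camera(n); cv2.imwrite(f"pics/{n}0.png",im)
    p=cams.camera_params(n); print(n,p)
    for o in("cal_box","nest","keeper","keeper_knob"):
        try:
            for r in finder.regions_of(n,o)[:4]: print(n,o,round(r["conf"],2),r["point"],r["pixels"].sum())
        except Exception as e: print(o,e)
E
```

```text
pics
{'clock': 0.0, 'joint_pos': array([1.10341971e+00, 3.13995863e-01, 4.49524807e-02, 1.30359739e+00,
       1.53878928e-05, 1.43119628e+00]), 'qvel': array([ 0.0002615 ,  0.00093504, -0.00251468,  0.00010821, -0.00091613,
       -0.00036013]), 'tau': array([ 3.20195822e-04, -4.80626285e+01,  2.98532814e+01,  1.93660503e-02,
       -2.32740840e-04, -6.23773715e-06]), 'tcp_pos': array([0.18488191, 0.54391486, 0.23040062]), 'orientation': array([ 0.69743142,  0.11474771,  0.69783157, -0.11598908]), 'wrist_force': array([-0.71071654, -0.04770857, -0.32043609]), 'ft_torque': array([ 0.00986452,  0.04222262, -0.04013958]), 'finger_gap': 0.08525493874877009}
scene {'mtx': array([[350.27680651,   0.        , 254.42578589],
       [  0.        , 350.27680651, 190.91936665],
       [  0.        ,   0.        ,   1.        ]]), 'dist': array([0.00218116, 0.        , 0.        , 0.        , 0.        ]), 'R': array([[ 0.76485124, -0.64387225,  0.02076318],
       [-0.23305856, -0.30660848, -0.92286237],
       [ 0.60057164,  0.70101339, -0.38456981]]), 't': array([-0.41490339,  0.15224202,  0
[... 164 characters left out ...]
keeper 0.64 [169.6, 168.7] 103
top {'mtx': array([[399.55466356,   0.        , 256.26655769],
       [  0.        , 399.55466356, 197.35395849],
       [  0.        ,   0.        ,   1.        ]]), 'dist': array([-0.00635502,  0.        ,  0.        ,  0.        ,  0.        ]), 'R': array([[ 0.00196306, -0.99997712, -0.0064728 ],
       [-0.99773621, -0.00152347, -0.06723194],
       [ 0.06722054,  0.00659013, -0.99771638]]), 't': array([-0.04863506,  0.4625155 ,  0.99139744])}
top cal_box 0.79 [258.3, 206.1] 389
top cal_box 0.78 [221.4, 212.3] 187
top cal_box 0.52 [117.4, 207.6] 429
top nest 0.58 [143.5, 194.8] 2283
top keeper 0.62 [118.6, 208.4] 387
top keeper_knob 0.75 [113.7, 208.2] 454
```

Run:
```python
import cv2
t=cv2.imread("pics/top0.png"); s=cv2.imread("pics/scene0.png")
cv2.imwrite("pics/topz.png",cv2.resize(t[130:290,60:320],None,fx=3,fy=3,interpolation=cv2.INTER_CUBIC))
cv2.imwrite("pics/scenez.png",cv2.resize(s[120:270,100:360],None,fx=3,fy=3,interpolation=cv2.INTER_CUBIC))
```

```text
(no output)
```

View pics/top0.png

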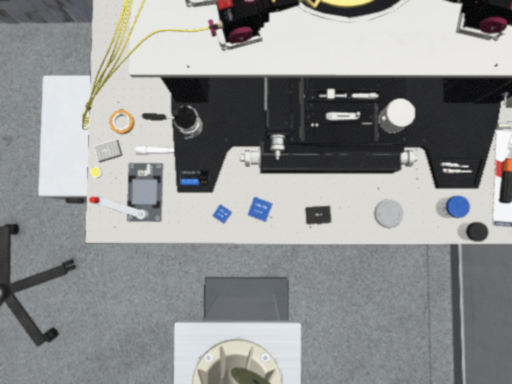

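View pics/scene0.png

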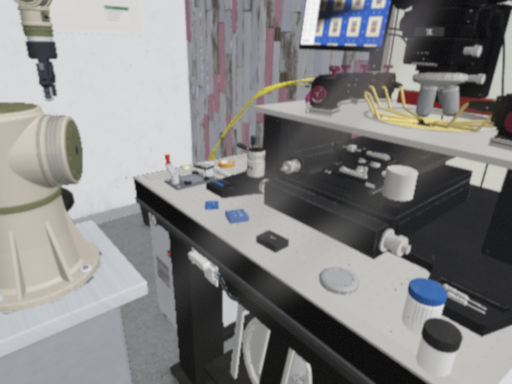

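```bash
sleep 1
```

```text
(no output)
```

View pics/topz.png

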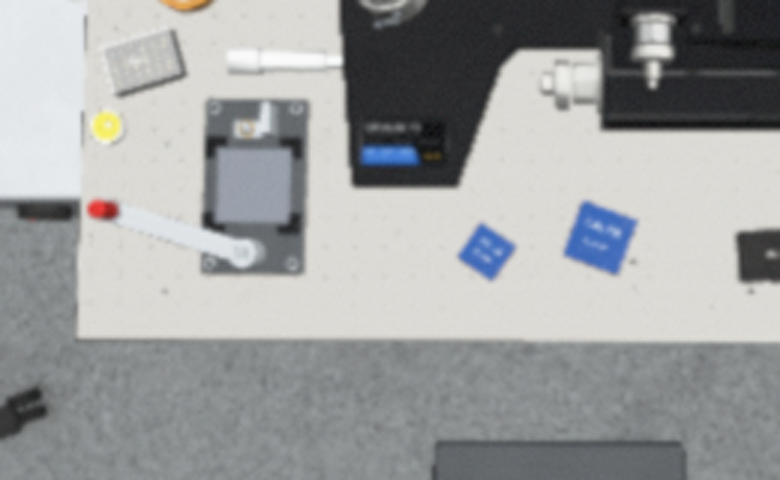

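View pics/scenez.png

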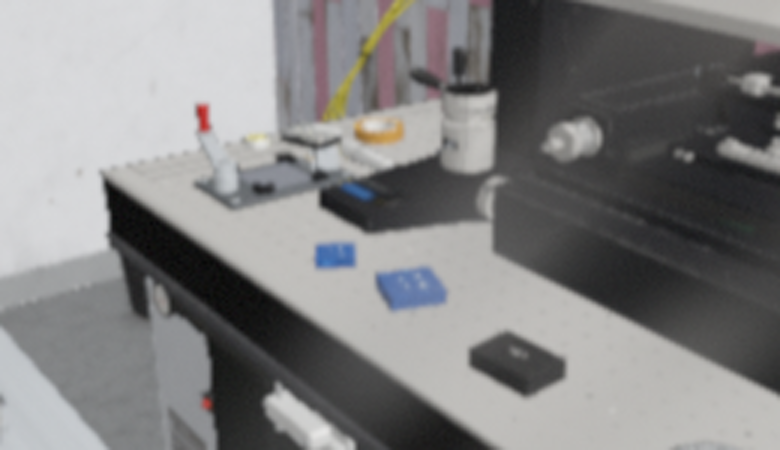

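```bash
cat > h.py <<'E'
import numpy as np, cv2
from workcell import readout, cams, env, finder
def ray(n,px,z):
    p=cams.camera_params(n); px=np.asarray(px,float).reshape(-1,1,2)
    u=cv2.undistortPoints(px,p["mtx"],p["dist"]).reshape(-1,2)
    d=np.c_[u,np.ones(len(u))]@p["R"]; C=-p["R"].T@p["t"]
    return C+d*((z-C[2])/d[:,2])[:,None]
def proj(n,X):
    p=cams.camera_params(n)
    return cv2.projectPoints(np.asarray(X,float).reshape(-1,1,3),cv2.Rodrigues(p["R"])[0],p["t"],p["mtx"],p["dist"])[0].reshape(-1,2)
E
python3 - <<'E'
from h import *
t=cv2.imread("pics/top0.png")
def show(n,mask,z):
    k,l,s,c=cv2.connectedComponentsWithStats(mask.astype(np.uint8))
    for i in range(1,k):
        if s[i,4]<40: continue
        ys,xs=np.where(l==i); w=ray(n,np.c_[xs,ys],z)[:,:2]
        r=cv2.minAreaRect((w*1000).astype(np.float32)); print(n,s[i],c[i].round(1),"mean",w.mean(0).round(4),"rect",np.round(r[0],1),np.round(r[1],1),round(r[2],1), "sqrtA", )
for n in("top","scene"):
    im=cv2.imread(f"pics/{n}0.png"); h=cv2.cvtColor(im,cv2.COLOR_BGR2HSV)
    print("blue");show(n,(h[...,0]>100)&(h[...,0]<125)&(h[...,1]>110)&(h[...,2]>90),.013)
    print("red");show(n,((h[...,0]<8)|(h[...,0]>172))&(h[...,1]>150)&(h[...,2]>100),.066)
# plate features, zoom coordinates
z=lambda p:(np.array(p)-1)/3+np.array([60,130])
print("screws",ray("top",z([[215,108],[297,108],[208,263],[292,264]]),.008).round(4))
print("floor corners",ray("top",z([[217,148],[292,148],[215,222],[290,222]]),.008).round(4))
print("hinge",ray("top",z([[245,253]]),.041).round(4))
print("plate",ray("top",z([[207,98],[309,98],[201,273],[303,273]]),.006).round(4))
E
```

```text
blue
top [180 178  20   7 131] [189.2 181.1] mean [0.5037 0.1224] rect [504.1 121.6] [15.3 48.4] 0.1 sqrtA
top [447 196  22  21 369] [457.6 206.3] mean [ 0.4411 -0.5547] rect [ 441.7 -554.6] [52.9 50.8] 88.3 sqrtA
top [249 198  22  23 310] [259.4 208.8] mean [ 0.4337 -0.0557] rect [433.8 -56.1] [45.5 46.2] 71.6 sqrtA
top [214 205  17  17 158] [221.6 213.4] mean [0.4221 0.0395] rect [422.   39.3] [32.3 32.1] 56.6 sqrtA
red
top [217   0  16   9 109] [224.1   3.6] mean [0.9405 0.0326] rect [939.5  31.5] [37.3 20.6] 89.9 sqrtA
top [497 162   6  14  74] [499.3 168.4] mean [ 0.5298 -0.6316] rect [ 529.5 -632. ] [12.  31.5] 87.8 sqrtA
blue
scene [ 315    0   77   47 1377] [356.3  25.3] mean [-12.115   -9.4116] rect [-57950.  -44654.3] [137995.6  12648.4] 36.4 sqrtA
scene [206 202  12   7  76] [211.2 204.9] mean [0.4122 0.0235] rect [412.7  23.1] [38.5 29.5] 55.5 sqrtA
scene [409 279  38  26 778] [427.8 291.6] mean [ 0.5127 -0.5073] rect [ 513.2 -505.9] [67.7 67.1] 51.4 sqrtA
red
scene [405  92  13  12 127] [410.8  97. ] mean [2.6275 0.6331] rect [2632.3  629.5] [697.6  92.6] 28.2 sqrtA
scene [461  98  11   7  46] [464.7 100.2] mean [2.811  0.3181] rect [2772.   293.2] [390.   65.8] 21.3 sqrtA
screws [[0.5439 0.2721 0.008 ]
 [0.5439 0.202  0.008 ]
 [0.4118 0.275  0.008 ]
 [0.4111 0.2037 0.008 ]]
floor corners [[0.5096 0.2696 0.008 ]
 [0.5096 0.2056 0.008 ]
 [0.4465 0.2698 0.008 ]
 [0.4466 0.2061 0.008 ]]
hinge [[0.4195 0.234  0.041 ]]
plate [[0.5528 0.2798 0.006 ]
 [0.5528 0.1924 0.006 ]
 [0.4034 0.2814 0.006 ]
 [0.4036 0.1948 0.006 ]]
```

```bash
cat > ov.py <<'E'
from h import *
def overlay(nest,yaw,q,box,byaw,tag,src="0",draw=True):
    c,s=np.cos(yaw),np.sin(yaw); R=np.array([[c,-s],[s,c]])
    N=lambda P:np.array([[*(R@np.array(p[:2])+nest),p[2]] for p in P])
    rect=lambda a,b,z,cx=0,cy=0:[(cx+x,cy+y,z) for x,y in((-a,-b),(a,-b),(a,b),(-a,b))]
    circ=lambda r,z,cx,cy:[(cx+r*np.cos(t),cy+r*np.sin(t),z) for t in np.linspace(0,6.28,24)]
    k=(-.058+.115*np.cos(q),.115*np.sin(q))
    L=[N(rect(.075,.044,.008)),N(rect(.033,.033,.008)),N(circ(.012,.041,-.058,0)),N(circ(.008,.066,*k)),N(circ(.008,.034,*k)),N(rect(.014,.005,.032,.054,0))]
    cb,sb=np.cos(byaw),np.sin(byaw)
    for z in(0,.013): L.append(np.array([[box[0]+cb*x-sb*y,box[1]+sb*x+cb*y,z] for x,y,_ in rect(.025,.025,0)]))
    for n,(r0,r1,c0,c1),f in(("top",(145,265,80,280),4),("scene",(130,240,130,290),5)):
        im=cv2.resize(cv2.imread(f"pics/{n}{src}.png")[r0:r1,c0:c1],None,fx=f,fy=f,interpolation=cv2.INTER_CUBIC)
        for P in L:
            u=((proj(n,P)-[c0,r0]+.5)*f-.5)
            cv2.polylines(im,[np.round(u).astype(np.int32)],True,(0,255,0),1)
        cv2.imwrite(f"pics/ov_{n}_{tag}.png",im)
E
python3 -c "
from ov import *
overlay(np.array([.478,.2378]),-.015,1.35,(.4338,-.056),np.radians(-18.4),'a')"
```

```text
(no output)
```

View pics/ov_top_a.png

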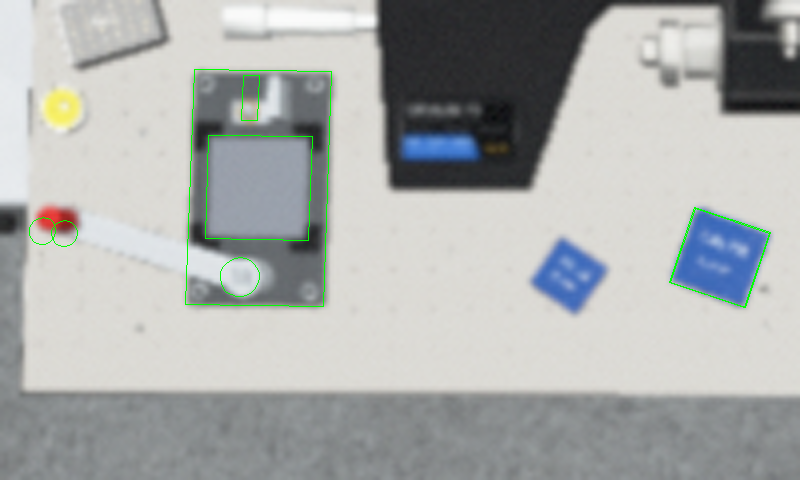

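View pics/ov_scene_a.png

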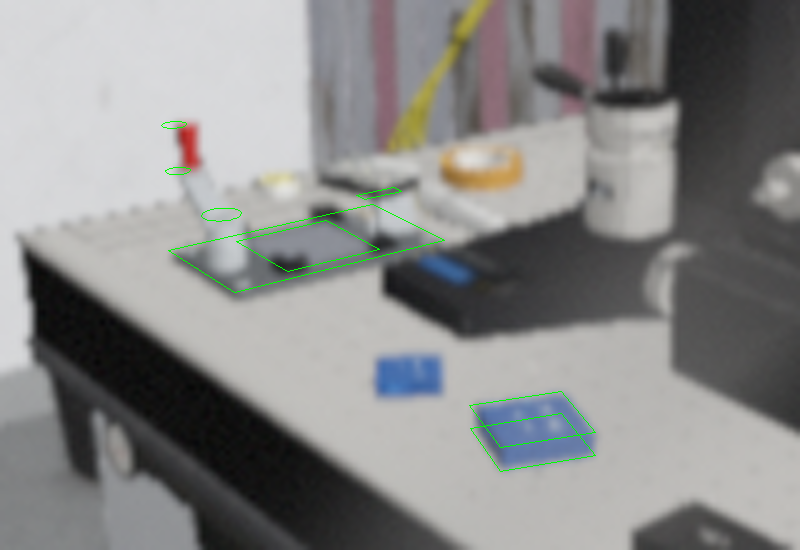

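```bash
cat > plan.py <<'E'
from h import *
from scipy.spatial.transform import Rotation as Ro
import sys
def cur():
    s=readout.get_state(); q=s["orientation"]; return s,s["tcp_pos"],Ro.from_quat(q[[1,2,3,0]])
def target(yaw):
    y=np.array([np.cos(yaw),np.sin(yaw),0]); x=np.array([0,0,-1.]); return Ro.from_matrix(np.c_[x,y,np.cross(x,y)])
def plan(p,yaw):
    s,p0,R0=cur()
    m=R0.as_matrix(); print("t",s["clock"],"p",p0.round(4),"jawyaw",np.degrees(np.arctan2(m[1,1],m[0,1])).round(2),"tilt",m[:,0].round(3),"j",s["joint_pos"].round(2),"F",s["wrist_force"].round(1),"gap",round(s["finger_gap"],4))
    best=min((target(yaw+k*np.pi) for k in(0,1)),key=lambda T:(R0.inv()*T).magnitude())
    print("shift",(R0.inv().apply(np.array(p)-p0)).round(4),"rot",(R0.inv()*best).as_rotvec().round(4))
E
python3 - <<'E'
from plan import *
plan((.4338,-.0565,.12),np.radians(71.6))
E
```

```text
t 0.5 p [0.1852 0.5444 0.2313] jawyaw 71.22 tilt [ 0. -0. -1.] j [ 1.1   0.31  0.05  1.3  -0.    1.43] F [ 0.1 -0.2 -0.4] gap 0.0853
shift [ 0.1113 -0.4888  0.4289] rot [-0.0067  0.      0.    ]
```

Request:
{"op": "drive_tool", "data": {"moves": [[[0.005,-0.044,0.039,0,0,0,0],[0.01,-0.088,0.078,0,0,0,0],[0.015,-0.132,0.117,0,0,0,0],[0.02,-0.176,0.156,0,0,0,0],[0.025,-0.22,0.195,0,0,0,0]]], "squeeze": 30}}

```text
clock: 1.12
tcp_pos: [0.2995, 0.2718, 0.2064]
orientation: [0.698, 0.115, 0.697, -0.115]
wrist_force: [0.7, 0.1, 0.7]
finger_gap: 0.0851
```

Run:
```python
from plan import *
plan((.4338,-.0565,.12),np.radians(71.6))
```

```text
t 1.125 p [0.2995 0.2718 0.2064] jawyaw 71.26 tilt [ 0.001  0.001 -1.   ] j [ 0.54 -0.01 -0.4   1.18 -0.    0.87] F [0.7 0.1 0.7] gap 0.0851
shift [ 0.0864 -0.2678  0.2326] rot [-0.006  0.001 -0.001]
```

Request:
{"op": "drive_tool", "data": {"moves": [[[0.012,-0.044,0.038,0,0,0,0],[0.024,-0.088,0.076,0,0,0,0],[0.036,-0.132,0.115,0,0,0,0],[0.048,-0.176,0.153,0,0,0,0],[0.06,-0.22,0.191,-0.006,0,0,0]]]}}

```text
clock: 1.75
tcp_pos: [0.4104, 0.0001, 0.1465]
orientation: [0.699, 0.113, 0.697, -0.113]
wrist_force: [0.7, 1.5, -0.3]
finger_gap: 0.0853
```

Run:
```python
from plan import *
plan((.4338,-.0565,.12),np.radians(71.6))
```

```text
t 1.75 p [4.104e-01 1.000e-04 1.465e-01] jawyaw 71.59 tilt [ 0.003  0.    -1.   ] j [-0.2   0.04 -0.5   1.03  0.    0.12] F [ 0.7  1.5 -0.3] gap 0.0853
shift [ 0.0266 -0.0464  0.04  ] rot [-0.0002  0.0025 -0.0014]
```

Request:
{"op": "drive_tool", "data": {"moves": [[[0.026,-0.046,0.04,0,0.0025,-0.0014,0],[0.05,-0.0464,0.04,0,0.0025,-0.0014,0],[0.08,-0.0464,0.04,0,0.0025,-0.0014,0],[0.105,-0.0464,0.04,0,0.0025,-0.0014,0],[0.105,-0.0464,0.04,0,0.0025,-0.0014,0]]]}}

```text
clock: 2.38
tcp_pos: [0.4324, -0.0561, 0.0402]
orientation: [0.697, 0.113, 0.699, -0.113]
wrist_force: [-0.1, -0.4, 0.6]
finger_gap: 0.0854
```

Run:
```python
from plan import *
plan((.4338,-.0565,.003),np.radians(71.6))
for n in("top","scene"): cv2.imwrite(f"pics/{n}1.png",cams.read_camera(n))
a=cv2.imread("pics/top1.png")[165:255,200:320]; b=cv2.imread("pics/scene1.png")[130:250,160:320]
cv2.imwrite("pics/z1.png",np.vstack([cv2.resize(a,(400,300)),cv2.resize(b,(400,300))]))
```

```text
t 2.375 p [ 0.4324 -0.0561  0.0402] jawyaw 71.57 tilt [-0.004  0.001 -1.   ] j [-0.31  0.21 -0.6   0.76 -0.    0.01] F [-0.1 -0.4  0.6] gap 0.0854
shift [0.0372 0.0001 0.0016] rot [-0.0005 -0.0038  0.0001]
```

View pics/z1.png

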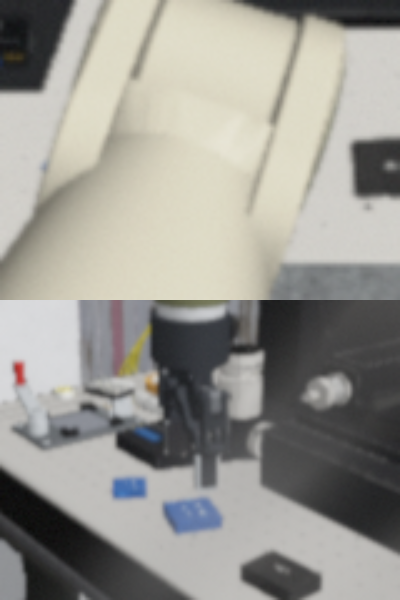

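Run:
```python
from h import *
p=np.array([.4324,-.0561]); y=np.array([np.cos(1.2496),np.sin(1.2496)])
P=[(*(p+s*.0427*y),z) for s in(1,-1) for z in(.04,.053,.09)]
u=proj("scene",P); print(u.round(1), "zoomed",((u-[160,130])*2.5+[0,0]).round())
im=cv2.imread("pics/scene1.png")
z=cv2.resize(im[140:250,190:290],None,fx=6,fy=5.4,interpolation=cv2.INTER_CUBIC)
for q in u: cv2.circle(z,tuple(int(v) for v in (q-[190,140])*[6,5.4]),3,(0,255,0),-1)
cv2.imwrite("pics/z2.png",z)
```

```text
[[230.2 197.2]
 [230.1 192.5]
 [230.  179.1]
 [241.3 210.7]
 [241.3 205.8]
 [241.4 191.4]] zoomed [[175. 168.]
 [175. 156.]
 [175. 123.]
 [203. 202.]
 [203. 190.]
 [203. 154.]]
```

View pics/z2.png

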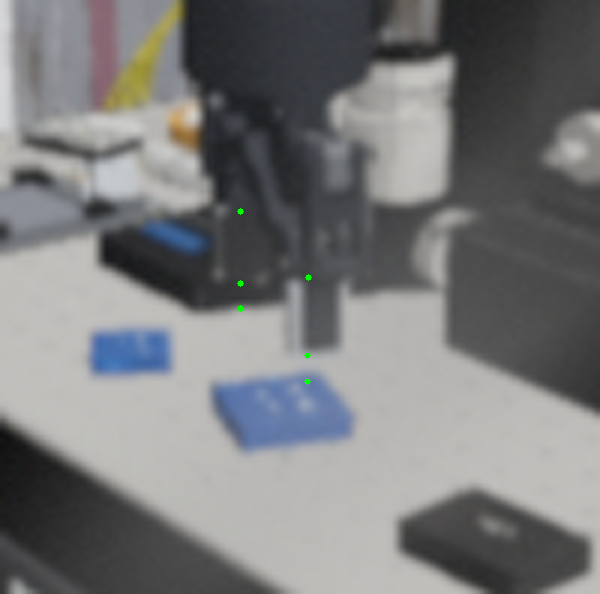

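Request:
{"op": "drive_tool", "data": {"moves": [[[0.02,0,0.0015,0,-0.0038,0,0],[0.0392,0,0.0016,0,-0.0038,0,0],[0.0392,0,0.0016,0,-0.0038,0,60],[0.0392,0,0.0016,0,-0.0038,0,255],[0.0392,0,0.0016,0,-0.0038,0,255]]], "squeeze": 35}}

```text
clock: 3.1
tcp_pos: [0.437, -0.0573, 0.0045]
orientation: [0.7, 0.113, 0.696, -0.113]
wrist_force: [-0.1, -0.3, 4.9]
finger_gap: 0.0488
```

Request:
{"op": "drive_tool", "data": {"moves": [[[0,0,0,0,0,0,255],[0,0,0,0,0,0,255],[-0.01,0,0,0,0,0,255],[-0.03,0,0,0,0,0,255],[-0.06,0,0,0,0,0,255]]]}}

```text
clock: 3.72
tcp_pos: [0.4358, -0.057, 0.065]
orientation: [0.7, 0.113, 0.696, -0.113]
wrist_force: [0.8, 0.1, -0.0]
finger_gap: 0.0488
```

Run:
```python
from plan import *
plan((.478,.2365,.10),np.radians(89.1))
for n in("scene",): cv2.imwrite(f"pics/{n}2.png",cams.read_camera(n))
b=cv2.imread("pics/scene2.png")[130:250,160:320]
cv2.imwrite("pics/z3.png",cv2.resize(b,(640,480)))
```

```text
t 3.725 p [ 0.4358 -0.057   0.065 ] jawyaw 71.6 tilt [ 0.004 -0.001 -1.   ] j [-0.31  0.18 -0.57  0.82  0.    0.01] F [ 0.8  0.1 -0. ] gap 0.0488
shift [-0.0352  0.2918 -0.0524] rot [-0.3054  0.0046  0.0006]
```

View pics/z3.png

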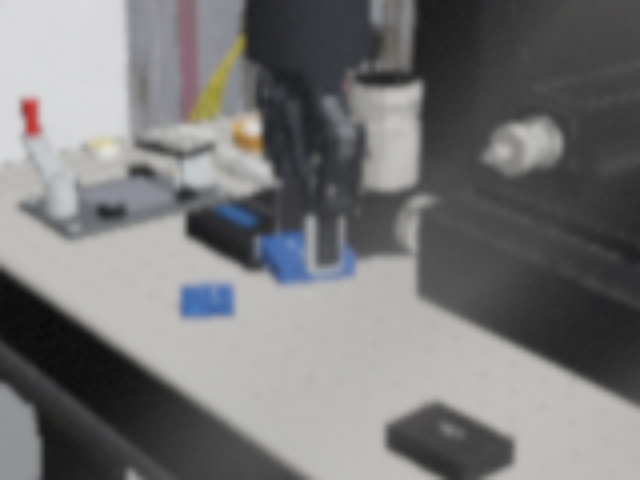

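Request:
{"op": "drive_tool", "data": {"moves": [[[-0.03,0.03,-0.005,-0.03,0,0,255],[-0.05,0.085,-0.015,-0.09,0,0,255],[-0.055,0.14,-0.025,-0.15,0.004,0,255],[-0.055,0.195,-0.035,-0.21,0.004,0,255],[-0.055,0.25,-0.045,-0.26,0.0046,0,255]]]}}

```text
clock: 4.4
tcp_pos: [0.4743, 0.1958, 0.1242]
orientation: [0.709, 0.02, 0.704, -0.022]
wrist_force: [0.7, -0.4, 0.3]
finger_gap: 0.0486
```

Run:
```python
from plan import *
plan((.481,.237,.06),np.radians(89.1))
```

```text
t 4.4 p [0.4743 0.1958 0.1242] jawyaw 86.6 tilt [ 0.007 -0.002 -1.   ] j [ 0.24  0.25 -0.31  1.   -0.    0.3 ] F [ 0.7 -0.4  0.3] gap 0.0486
shift [0.0642 0.0417 0.0038] rot [-0.0436  0.007   0.002 ]
```

Request:
{"op": "drive_tool", "data": {"moves": [[[0,0.0417,0.0038,-0.0436,0.007,0.002,255],[0.03,0.0417,0.0038,-0.0436,0.007,0.002,255],[0.0642,0.0417,0.0038,-0.0436,0.007,0.002,255],[0.0742,0.0417,0.0038,-0.0436,0.007,0.002,255],[0.0742,0.0417,0.0038,-0.0436,0.007,0.002,255]]]}}

```text
clock: 5.03
tcp_pos: [0.4807, 0.2368, 0.05]
orientation: [0.707, 0.005, 0.707, -0.006]
wrist_force: [-0.3, -0.3, 0.1]
finger_gap: 0.0485
```

Run:
```python
from plan import *
plan((.481,.237,.013),np.radians(89.1))
for n in("top","scene"): cv2.imwrite(f"pics/{n}3.png",cams.read_camera(n))
a=cv2.imread("pics/top3.png")[145:245,80:240]; b=cv2.imread("pics/scene3.png")[130:210,130:250]
cv2.imwrite("pics/z4.png",np.vstack([cv2.resize(a,(480,300)),cv2.resize(b,(480,300),interpolation=cv2.INTER_CUBIC)]))
```

```text
t 5.025 p [0.4807 0.2368 0.05  ] jawyaw 89.09 tilt [-0.001 -0.    -1.   ] j [ 0.31  0.36 -0.35  0.86  0.    0.32] F [-0.3 -0.3  0.1] gap 0.0485
shift [0.037  0.0002 0.0004] rot [-0.0002 -0.0011  0.0004]
```

View pics/z4.png

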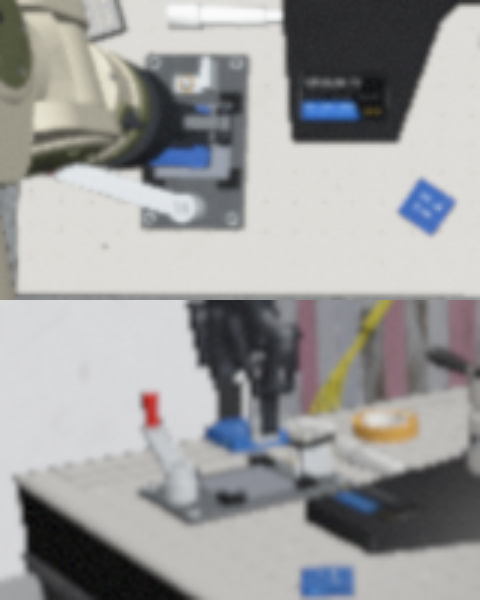

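Run:
```python
from h import *
z=4
for n,(r0,r1,c0,c1),sz in(("top",(160,225,110,190),(800,650//1)),("scene",(140,200,150,230),(800,600))):
    im=cv2.imread(f"pics/{n}3.png")[r0:r1,c0:c1]; f=7 if n=="scene" else 7
    im=cv2.resize(im,None,fx=f,fy=f,interpolation=cv2.INTER_CUBIC)
    for h,col in((.0455,(0,255,255)),(.0585,(0,255,0))):
        P=[(.4775+x,.2368+y,h) for x,y in((-.025,-.025),(.025,-.025),(.025,.025),(-.025,.025))]
        cv2.polylines(im,[np.round((proj(n,P)-[c0,r0]+.5)*f-.5).astype(np.int32)],True,col,1)
    P=[(.478+x,.237+y,.008) for x,y in((-.033,-.033),(.033,-.033),(.033,.033),(-.033,.033))]
    cv2.polylines(im,[np.round((proj(n,P)-[c0,r0]+.5)*f-.5).astype(np.int32)],True,(0,0,255),1)
    cv2.imwrite(f"pics/z5{n}.png",im)
```

```text
(no output)
```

View pics/z5top.png

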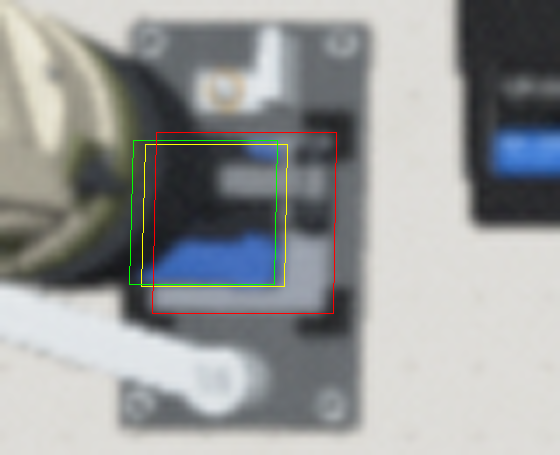

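View pics/z5scene.png

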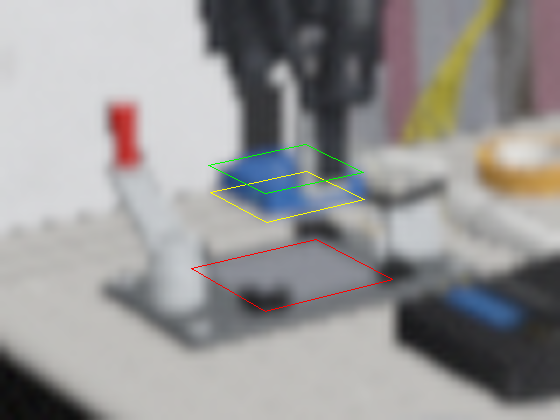

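Request:
{"op": "drive_tool", "data": {"moves": [[[0.015,0.0002,0.0004,0,0,0,255],[0.025,0.0002,0.0004,0,0,0,255],[0.03,0.0002,0.0004,0,0,0,255],[0.034,0.0002,0.0004,0,0,0,255],[0.035,0.0002,0.0004,0,0,0,255]]]}}

```text
clock: 5.75
tcp_pos: [0.4823, 0.2373, 0.016]
orientation: [0.708, 0.006, 0.707, -0.006]
wrist_force: [-0.5, -0.6, 0.9]
finger_gap: 0.0485
```

Request:
{"op": "drive_tool", "data": {"moves": [[[0.001,0,0,0,0,0,255],[0.002,0,0,0,0,0,255],[0.003,0,0,0,0,0,255],[0.003,0,0,0,0,0,255],[0.003,0,0,0,0,0,255]]]}}

```text
clock: 6.38
tcp_pos: [0.4823, 0.2373, 0.013]
orientation: [0.708, 0.006, 0.707, -0.006]
wrist_force: [-0.9, 0.2, 0.4]
finger_gap: 0.0485
```

Request:
{"op": "drive_tool", "data": {"moves": [[[0.0005,0,0,0,0,0,255],[0.001,0,0,0,0,0,255],[0.0015,0,0,0,0,0,255],[0.0015,0,0,0,0,0,255],[0.0015,0,0,0,0,0,255]]]}}

```text
clock: 7.0
tcp_pos: [0.4824, 0.2373, 0.0125]
orientation: [0.708, 0.006, 0.706, -0.005]
wrist_force: [-3.4, -1.4, 8.5]
finger_gap: 0.0488
```

Run:
```python
from plan import *
plan((.481,.237,.010),np.radians(89.1))
```

```text
t 7.0 p [0.4824 0.2373 0.0125] jawyaw 89.08 tilt [ 0.002  0.001 -1.   ] j [ 0.31  0.41 -0.39  0.77 -0.    0.32] F [-3.4 -1.4  8.5] gap 0.0488
shift [ 0.0025 -0.0003 -0.0014] rot [-0.0003  0.002  -0.0006]
```

Request:
{"op": "drive_tool", "data": {"moves": [[[0,0,0,0,0,0,60],[0,0,0,0,0,0,40],[0,0,0,0,0,0,20],[-0.01,0,0,0,0,0,20],[-0.025,0,0,0,0,0,20]]]}}

```text
clock: 7.62
tcp_pos: [0.4821, 0.2372, 0.038]
orientation: [0.707, 0.006, 0.707, -0.006]
wrist_force: [-0.1, -0.7, 0.9]
finger_gap: 0.0786
```

Request:
{"op": "drive_tool", "data": {"moves": [[[-0.04,0,0,0,0,0,20],[-0.08,0,0,0,0,0,20],[-0.12,0,-0.01,0,0,0,150],[-0.12,0,-0.06,0,0,0,255],[-0.12,0,-0.12,0,0,0,255]]]}}

```text
clock: 8.25
tcp_pos: [0.3622, 0.2394, 0.1598]
orientation: [0.709, 0.007, 0.706, -0.005]
wrist_force: [-1.3, 0.4, 0.3]
finger_gap: 0.0244
```

Run:
```python
from plan import *
plan((.481,.237,.10),np.radians(89.1))
for n in("top","scene"): cv2.imwrite(f"pics/{n}4.png",cams.read_camera(n))
for r in finder.regions_of("top","keeper_knob"): print(r["conf"],r["point"],r["pixels"].sum())
from ov import overlay
overlay(np.array([.478,.237]),-.015,1.27,(.4788,.2373),-.015,"b","4")
```

```text
t 8.25 p [0.3622 0.2394 0.1598] jawyaw 89.01 tilt [ 0.004  0.002 -1.   ] j [ 0.4   0.08 -0.43  1.06  0.    0.42] F [-1.3  0.4  0.3] gap 0.0244
shift [ 0.0603 -0.0005  0.1185] rot [-0.0016  0.0044 -0.002 ]
0.74 [115.7, 207.3] 423
```

View pics/ov_top_b.png

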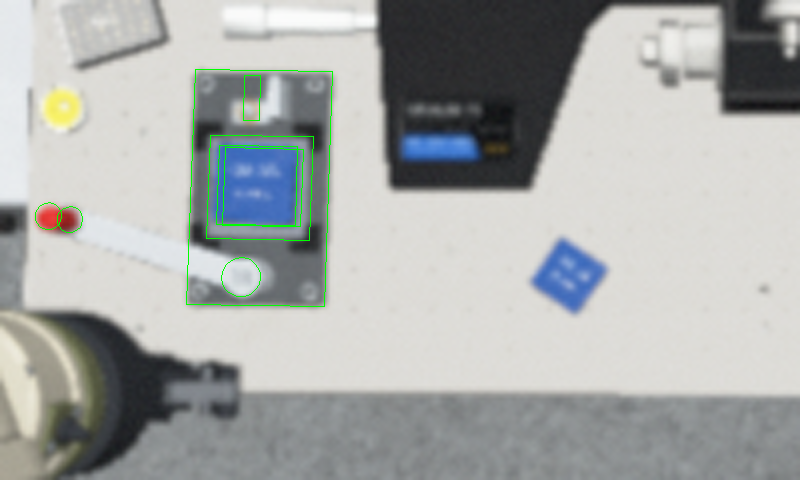

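View pics/ov_scene_b.png

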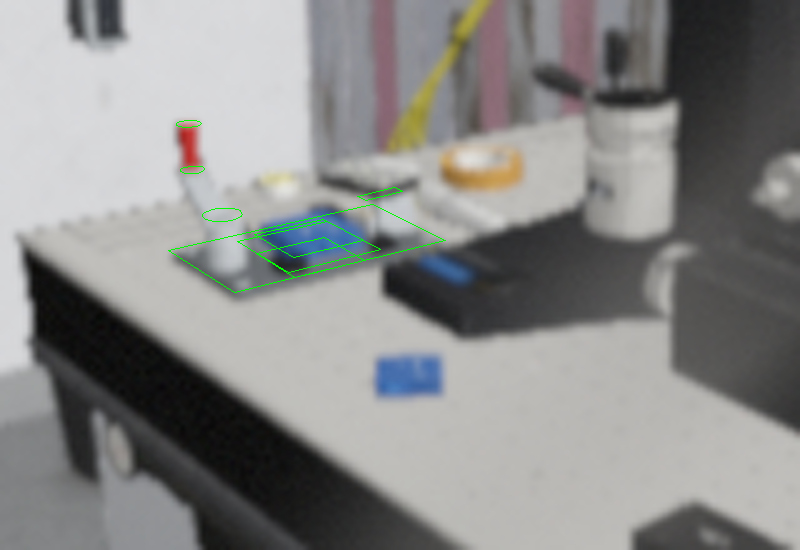

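```bash
cat >> plan.py <<'E'
def knob(q,off=0):
    c,s=np.cos(-.015),np.sin(-.015); v=np.array([-.058+.115*np.cos(q),.115*np.sin(q)]); return np.array([.478+c*v[0]-s*v[1],.237+s*v[0]+c*v[1]])
def kplan(qs,z):
    s,p0,R0=cur(); m=R0.as_matrix(); j=np.arctan2(m[1,1],m[0,1])
    print("t",s["clock"],"p",p0.round(4),"jaw",j.round(3),"F",s["wrist_force"].round(1),"gap",round(s["finger_gap"],4),"j",s["joint_pos"].round(2))
    d=p0[:2]-knob(0)*0-np.array([.478-.058*np.cos(.015),.237+.058*np.sin(.015)]); print("q of tcp",np.arctan2(d[1],d[0])+.015,"r",np.hypot(*d).round(4))
    for q in qs:
        T=target(q+np.pi/2-.015); print(q,R0.inv().apply(np.array([*knob(q),z])-p0).round(4),(R0.inv()*T).as_rotvec().round(3))
E
python3 -c "
from plan import *
kplan([1.27],.12)"
```

```text
t 8.4 p [0.3589 0.2388 0.1588] jaw 1.557 F [0.3 0.4 1.1] gap 0.0019 j [ 0.4   0.07 -0.43  1.06 -0.    0.41]
q of tcp 3.1417083701084123 r 0.0611
1.27 [0.0389 0.1097 0.0953] [-1.269e+00  1.000e-03  0.000e+00]
```

Request:
{"op": "drive_tool", "data": {"moves": [[[0.0,0.02,0.02,-0.18,0,0,105],[0.01,0.04,0.04,-0.36,0,0,105],[0.015,0.065,0.06,-0.54,0,0,105],[0.02,0.09,0.08,-0.72,0,0,105],[0.02,0.11,0.095,-0.9,0,0,105]]], "squeeze": 20}}

```text
clock: 9.02
tcp_pos: [0.4576, 0.3486, 0.1392]
orientation: [0.639, -0.305, 0.637, 0.305]
wrist_force: [-0.3, -0.3, 0.5]
finger_gap: 0.0501
```

```bash
python3 -c "
from plan import *
kplan([1.27],.105)"
```

```text
t 9.025 p [0.4576 0.3486 0.1392] jaw 2.462 F [-0.3 -0.3  0.5] gap 0.0501 j [ 0.51  0.35 -0.13  1.09 -0.   -0.38]
q of tcp 1.2582764283717471 r 0.117
1.27 [ 0.0342  0.0006 -0.0024] [-0.363  0.002  0.001]
```

Request:
{"op": "drive_tool", "data": {"moves": [[[0.0,0.0006,-0.0024,-0.18,0,0,105],[0.02,0.0006,-0.0024,-0.363,0,0,105],[0.034,0.0006,-0.0024,-0.363,0,0,105],[0.034,0.0006,-0.0024,-0.363,0,0,105],[0.034,0.0006,-0.0024,-0.363,0,0,105]]]}}

```text
clock: 9.65
tcp_pos: [0.4562, 0.3473, 0.1057]
orientation: [0.574, -0.415, 0.572, 0.414]
wrist_force: [1.0, -0.6, 0.2]
finger_gap: 0.0501
```

Run:
```python
from plan import *
kplan([1.27],.042)
for n in("top","scene"): cv2.imwrite(f"pics/{n}5.png",cams.read_camera(n))
a=cv2.imread("pics/top5.png")[170:240,70:190]; b=cv2.imread("pics/scene5.png")[120:190,130:250]
cv2.imwrite("pics/z6.png",np.vstack([cv2.resize(x,(514,300),interpolation=cv2.INTER_CUBIC) for x in(a,b)]))
```

```text
t 9.65 p [0.4562 0.3473 0.1057] jaw 2.824 F [ 1.  -0.6  0.2] gap 0.0501 j [ 0.51  0.37 -0.18  1.01 -0.   -0.74]
q of tcp 1.2663803535519167 r 0.1152
1.27 [ 0.0637  0.0006 -0.0003] [-0.002  0.002  0.002]
```

View pics/z6.png

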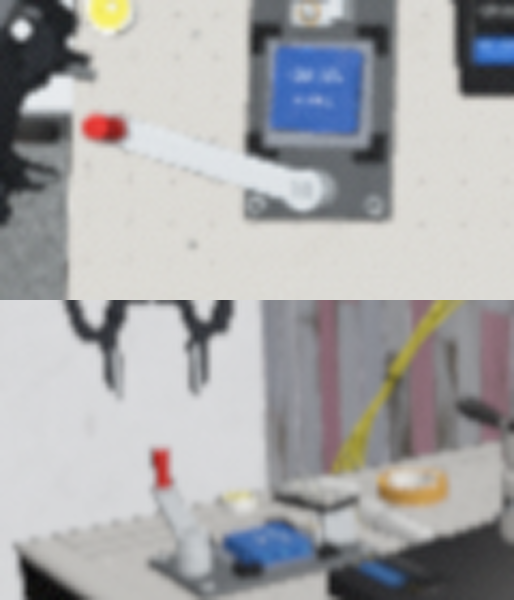

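Request:
{"op": "drive_tool", "data": {"moves": [[[0.03,0.0006,0,0,0,0,105],[0.05,0.0006,0,0,0,0,105],[0.062,0.0006,0,0,0,0,105],[0.062,0.0006,0,0,0,0,105],[0.062,0.0006,0,0,0,0,160]]]}}

```text
clock: 10.38
tcp_pos: [0.4566, 0.3481, 0.0449]
orientation: [0.574, -0.415, 0.571, 0.414]
wrist_force: [1.4, 0.3, -0.3]
finger_gap: 0.0329
```

Request:
{"op": "drive_tool", "data": {"moves": [[[0,0,0,0,0,0,180],[0,0,0,0,0,0,200],[0,0,0,0,0,0,220],[0,0,0,0,0,0,230],[0,0,0,0,0,0,230]]]}}

```text
clock: 11.0
tcp_pos: [0.457, 0.3483, 0.0455]
orientation: [0.575, -0.415, 0.571, 0.414]
wrist_force: [-0.7, -0.4, 5.6]
finger_gap: 0.015
```

Run:
```python
from plan import *
kplan([1.27,1.12,.97,.82,.67,.52],.043)
```

```text
t 11.0 p [0.457  0.3483 0.0455] jaw 2.824 F [-0.7 -0.4  5.6] gap 0.015 j [ 0.51  0.43 -0.26  0.87 -0.   -0.74]
q of tcp 1.2627825608595944 r 0.1165
1.27 [ 0.0025  0.0008 -0.0015] [-0.002  0.004  0.004]
1.12 [ 0.0025 -0.0163 -0.0028] [0.148 0.005 0.004]
0.97 [ 0.0026 -0.0331 -0.0066] [0.298 0.005 0.004]
0.82 [ 0.0026 -0.0492 -0.0129] [0.448 0.005 0.003]
0.67 [ 0.0027 -0.0641 -0.0215] [0.598 0.006 0.003]
0.52 [ 0.0027 -0.0776 -0.0322] [0.748 0.006 0.002]
```

Request:
{"op": "drive_tool", "data": {"moves": [[[0,-0.0163,-0.002,0.148,0,0,230],[0,-0.0331,-0.0058,0.298,0,0,230],[0,-0.0492,-0.0121,0.448,0,0,230],[0,-0.0641,-0.021,0.598,0,0,230],[0,-0.0776,-0.0315,0.748,0,0,230]]]}}

```text
clock: 11.62
tcp_pos: [0.5224, 0.2944, 0.0457]
orientation: [0.688, -0.175, 0.682, 0.176]
wrist_force: [1.6, 1.6, 1.6]
finger_gap: 0.0152
```

Run:
```python
from plan import *
kplan([.52,.4,.3,.25,.2,.15,.1,.05,0],.045)
for n in("top","scene"): cv2.imwrite(f"pics/{n}6.png",cams.read_camera(n))
a=cv2.imread("pics/top6.png")[150:240,70:190]; b=cv2.imread("pics/scene6.png")[120:190,130:250]
cv2.imwrite("pics/z7.png",np.vstack([cv2.resize(x,(514,300),interpolation=cv2.INTER_CUBIC) for x in(a,b)]))
```

```text
t 11.625 p [0.5224 0.2944 0.0457] jaw 2.072 F [1.6 1.6 1.6] gap 0.0152 j [ 0.38  0.47 -0.2   0.9   0.   -0.12]
q of tcp 0.5196335210519434 r 0.117
0.52 [ 0.0007  0.     -0.002 ] [-0.004  0.008  0.   ]
0.4 [ 0.0007 -0.0137 -0.0028] [ 0.116  0.008 -0.   ]
0.3 [ 0.0006 -0.0251 -0.0047] [ 0.216  0.008 -0.001]
0.25 [ 0.0006 -0.0307 -0.006 ] [ 0.266  0.008 -0.001]
0.2 [ 0.0006 -0.0362 -0.0077] [ 0.316  0.008 -0.001]
0.15 [ 0.0006 -0.0416 -0.0096] [ 0.366  0.008 -0.001]
0.1 [ 0.0006 -0.0469 -0.0118] [ 0.416  0.008 -0.002]
0.05 [ 0.0006 -0.0521 -0.0143] [ 0.466  0.008 -0.002]
0 [ 0.0005 -0.0572 -0.017 ] [ 0.516  0.008 -0.002]
```

View pics/z7.png

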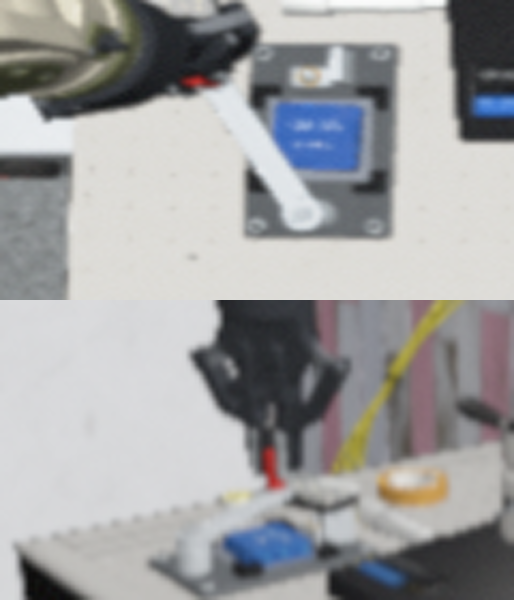

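Request:
{"op": "drive_tool", "data": {"moves": [[[0,-0.0137,-0.001,0.116,0.004,0,230],[0,-0.0251,-0.003,0.216,0.004,0,230],[0,-0.0307,-0.0045,0.266,0.004,0,230],[0,-0.0362,-0.006,0.316,0.004,0,230],[0,-0.0416,-0.008,0.366,0.004,0,230]]]}}

```text
clock: 12.35
tcp_pos: [0.5359, 0.2538, 0.0457]
orientation: [0.707, -0.048, 0.704, 0.05]
wrist_force: [1.6, 0.7, 0.5]
finger_gap: 0.0148
```

Run:
```python
from plan import *
kplan([.15,.1,.05,0,-.01],.045)
```

```text
t 12.35 p [0.5359 0.2538 0.0457] jaw 1.71 F [1.6 0.7 0.5] gap 0.0148 j [ 0.31  0.46 -0.21  0.89  0.    0.17]
q of tcp 0.1518186002190965 r 0.1169
0.15 [ 0.0007 -0.0002 -0.002 ] [ 0.004  0.005 -0.002]
0.1 [ 0.0007 -0.006  -0.0021] [ 0.054  0.005 -0.002]
0.05 [ 0.0006 -0.0117 -0.0026] [ 0.104  0.005 -0.002]
0 [ 0.0006 -0.0174 -0.0033] [ 0.154  0.005 -0.002]
-0.01 [ 0.0006 -0.0185 -0.0035] [ 0.164  0.005 -0.002]
```

Request:
{"op": "drive_tool", "data": {"moves": [[[0,-0.006,-0.0005,0.054,0,0,230],[0,-0.0117,-0.001,0.104,0,0,230],[0,-0.0174,-0.0015,0.154,0,0,230],[0,-0.0185,-0.0017,0.154,0,0,230],[0,-0.0185,-0.0017,0.154,0,0,230]]]}}

```text
clock: 12.98
tcp_pos: [0.5369, 0.237, 0.0457]
orientation: [0.709, 0.006, 0.705, -0.002]
wrist_force: [2.6, 4.5, 0.7]
finger_gap: 0.0151
```

Run:
```python
from plan import *
kplan([0,-.02],.045)
for n in("top","scene"): cv2.imwrite(f"pics/{n}7.png",cams.read_camera(n))
a=cv2.imread("pics/top7.png")[150:240,70:190]; b=cv2.imread("pics/scene7.png")[120:190,130:250]
cv2.imwrite("pics/z8.png",np.vstack([cv2.resize(x,(514,300),interpolation=cv2.INTER_CUBIC) for x in(a,b)]))
```

```text
t 12.975 p [0.5369 0.237  0.0457] jaw 1.56 F [2.6 4.5 0.7] gap 0.0151 j [ 0.28  0.45 -0.23  0.89  0.    0.29]
q of tcp 0.007405235059781599 r 0.1169
0 [ 0.0007 -0.0009 -0.0019] [ 0.004  0.005 -0.005]
-0.02 [ 0.0007 -0.0032 -0.0019] [ 0.024  0.005 -0.006]
```

View pics/z8.png

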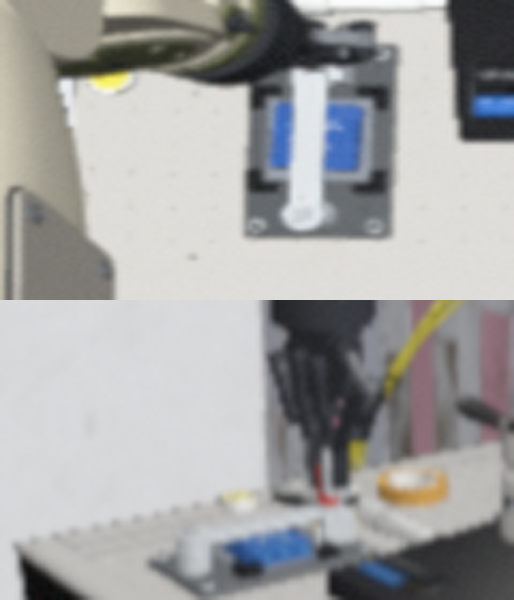

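Request:
{"op": "drive_tool", "data": {"moves": [[[0,-0.001,0,0,0,0,230],[0,-0.002,0,0,0,0,230],[0,-0.003,0,0,0,0,230],[0,-0.003,0,0,0,0,230],[0,-0.003,0,0,0,0,230]]]}}

```text
clock: 13.7
tcp_pos: [0.5369, 0.2368, 0.0458]
orientation: [0.709, 0.006, 0.705, 0.001]
wrist_force: [2.6, 10.2, -1.4]
finger_gap: 0.015
```

Request:
{"op": "drive_tool", "data": {"moves": [[[0,0,0,0,0,0,230],[0,0,0,0,0,0,190],[0,0,0,0,0,0,150],[0,0,0,0,0,0,120],[0,0,0,0,0,0,110]]]}}

```text
clock: 14.32
tcp_pos: [0.5367, 0.2366, 0.0457]
orientation: [0.709, 0.006, 0.705, 0.001]
wrist_force: [0.1, 0.1, -0.4]
finger_gap: 0.0483
```

Request:
{"op": "drive_tool", "data": {"moves": [[[-0.02,0,0,0,0,0,110],[-0.05,0,0,0,0,0,110],[-0.1,0,0,0,0,0,110],[-0.13,0,-0.05,0,0,0,110],[-0.15,0,-0.11,0,0,0,110]]]}}

```text
clock: 14.95
tcp_pos: [0.4269, 0.2359, 0.1965]
orientation: [0.71, 0.007, 0.704, 0.001]
wrist_force: [-0.4, 0.9, 0.2]
finger_gap: 0.0483
```

Request:
{"op": "drive_tool", "data": {"moves": [[[0,0.02,-0.05,0,0,0,110],[0,0.06,-0.08,0,0,0,110],[0,0.06,-0.08,0,0,0,110],[0,0.06,-0.08,0,0,0,110],[0,0.06,-0.08,0,0,0,110]]]}}

```text
clock: 15.58
tcp_pos: [0.3483, 0.2959, 0.1964]
orientation: [0.71, 0.007, 0.704, 0.0]
wrist_force: [-0.4, -0.3, -0.3]
finger_gap: 0.0486
```

Run:
```python
from plan import *
kplan([0],.045)
for n in("top","scene"): cv2.imwrite(f"pics/{n}8.png",cams.read_camera(n))
from ov import overlay
overlay(np.array([.478,.237]),-.015,0,(.4788,.2373),-.015,"c","8")
a=cv2.imread("pics/top8.png")[150:240,70:190]; b=cv2.imread("pics/scene8.png")[120:190,130:250]
cv2.imwrite("pics/z9.png",np.vstack([cv2.resize(x,(514,300),interpolation=cv2.INTER_CUBIC) for x in(a,b)]))
```

```text
t 15.575 p [0.3483 0.2959 0.1964] jaw 1.561 F [-0.4 -0.3 -0.3] gap 0.0486 j [ 0.52  0.09 -0.32  1.15  0.01  0.53]
q of tcp 2.4763466190355015 r 0.0923
0 [ 0.1521 -0.0596  0.1862] [ 0.005  0.007 -0.011]
```

View pics/ov_top_c.png

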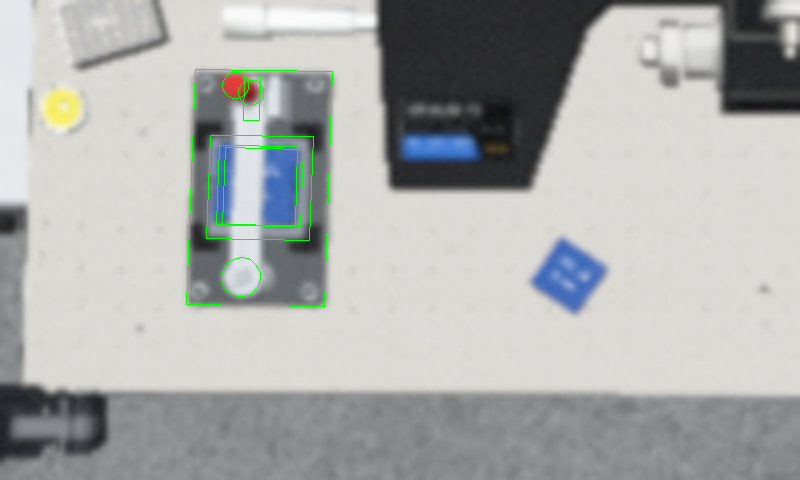

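View pics/z9.png

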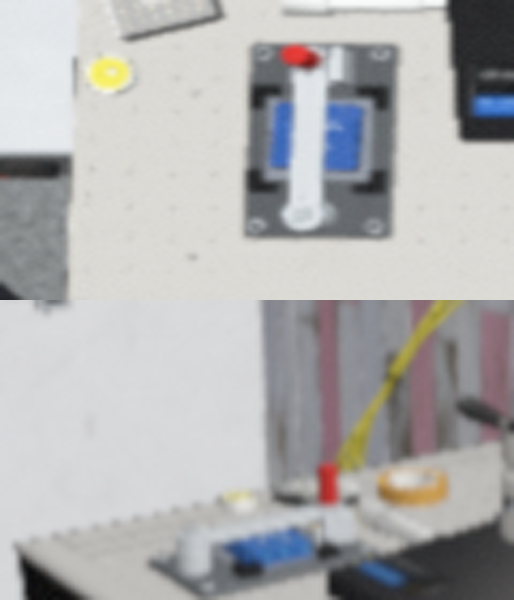

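The bar lies along the nest line. The knob, at about (236, 86) in the overlay, sits on its shut position, and the box is flat between the posts with the gripper well clear.

```bash
python3 -c "
from workcell import env; print(env.hand_in())"
```

```text
the job is handed in; nothing more can be done
None
```

I put the 50 mm blue box flat in the nest and swung the keeper bar shut over it by its red knob. I then let go, pulled the arm clear and handed the job in at about 15.7 s of the 51 s allowed.

- **Right box:** I measured about 48 mm for the box I took. The look-alike was about 34 mm and stayed where it was.
- **Placing the box:** I lowered it until it touched the floor at the expected height, at about 8.5 N, and only then opened the fingers. The picture afterwards shows it centred between the four posts.
- **Closing the bar:** I pinched the knob and followed its arc. Near zero it met a firm stop: pushing harder raised the force from 4.5 to 10 N, but the knob did not move. I could not sense the click itself, so that it is home in the detent rests on this stop and the last pictures.
- **After letting go:** both camera views show the bar lying straight across the box. In the top view the knob matches its predicted shut position to within about 2 mm, and the wrist force read about zero.
- **Disagreement:** in the scene camera, the predicted outlines sat a few millimetres off the box and cradle. I relied on the top camera, which fitted well.

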